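# Set the spoke jig's stop arm one hole over

### The job

The next wheel is one size over, so reset the stop arm of the spoke jig: hook a fingertip (or both, shut) under the pull ring, lift the spring index pin clear of its hole, swing the arm one hole towards the cashbox and let the pin drop fully home in that hole. Do it gently without pinching or gripping anything, leave the cashbox and the loose parts where they are, and finish with the hand clear.

Things in the scene. Friction and masses are not known exactly. Their poses are not given: they have to be found in the camera images.
- jig: Spoke jig, fixed to the cart top. Origin on the vertical pivot axis of its stop arm, at the cart top's level (z = 0); z up, x from the quadrant to the pivot, here pointing roughly to the robot's left; y turned a quarter left of x, here roughly towards the robot. Grey base plates 8 mm thick, 220 mm wide at most. The pivot rises to 62 mm and nothing of the jig but the pin's collar (66 mm), pin and ring is higher.
- middle_hole (a point): Mouth of the middle hole of the jig's steel quadrant plate, 150 mm from the pivot (the jig's -x), on the plate's upper face, 40 mm above the cart top. Five 14 mm wide holes lie on this 150 mm circle, 0.28 rad (42 mm) apart, two on either side of this one. The plate is 18 mm thick and about 220 mm wide.
- stop_arm (a joint): Swing of the flat stop arm about the pivot (rad): 0 = middle hole, where it starts; positive swings its free end to the jig's +y (towards the robot). Holes at -0.56, -0.28, 0, 0.28, 0.56. The arm points to the jig's -x at 0; 32 mm wide, upper face 52 mm above the cart top, end 185 mm out. Stiff hinge: 1 N at the pin moves it; it stays put. Locked, with 0.013 rad play, while the pin is in.
- index_pin (a joint): Height of the spring index pin above home (m): 0 = fully home in a hole, 0.014 = round nose just clear of the plate, 0.024 = top stop. A spring pushes it down, 2.6 N at home, 5.5 N at the stop. The pin (10 mm thick) is carried upright by the arm 150 mm from the pivot and turns with it. Let down within about 4 mm of a hole's centre, the nose finds it.
- pull_ring: Steel pull ring on top of the pin, inner diameter 46 mm, 7 mm bar. Origin: centre of its opening, 131 mm from the pivot, 108 mm above the cart top with the pin home. Its frame turns with the arm: x along the arm to the pivot, z up. It leans 45 degrees, top towards the pivot: its opening's axis is (1, 0, -1) there, so fingers pointing 45 degrees down and to the pivot pass through; raising them lifts the pin.
- cashbox_center (a point): Grey metal cashbox with a steel latch and a carrying handle, 99 x 134 x 74 mm (handle up to 87 mm), 1.3 kg, standing on the cart top either beyond the jig (the arm swings away from the robot, negative) or on the robot's side of it (the arm swings towards the robot, positive). The point is at its middle, 37 mm up.
- tyre_lever_center (a point): Orange plastic tyre lever lying on the cart top on the side where the cashbox is not, 134 x 22 x 13 mm, not to be moved. The point is near its middle, 5 mm up.
- kickstand_foot_center (a point): Loose kickstand foot standing on the cart top: metal disc of 38 mm with a 19 mm post, 52 mm tall, not to be moved. The point is half-way up.
- end_plug_center (a point): Loose dark grey rubber handlebar end plug standing on the cart top: 32 mm flange with a 21 mm plug, 28 mm tall, not to be moved. The point is half-way up.
Things that resemble listed ones, but are neither listed nor needed, are in the scene too. Leave any yellow look-alike of the part that bears cashbox_center alone.

How it is judged:
By the outcome, as a careful person would: the job done as asked, in the order asked, and still so for the second after the job is handed in, with the robot touching nothing.
It also fails if it takes over 42 s, if anything falls off the work surface, if the arm or the gripper's body presses on something with over 40 N, if the wrist force passes 120 N, or if a joint passes its speed limit or range.

### The arm

A 7-joint arm with a two-finger parallel gripper is mounted at the origin on the work surface. World frame = base frame: x ahead of the robot, y to its left, z up, the work surface at z = 0. Lengths are in mm, angles in rad, forces in N, time in s.
With the tool pointing down it reaches from about 400 to 875 mm from the base axis. Payload 4.4 kg.
Tool frame: the origin (TCP) lies between the finger pads; the fingertips stand 19 mm ahead of it and the grasp point (between the pads) is the TCP (ctrl.nose_length is the distance from the TCP to the fingertips, in mm); z points along the fingers, y is the direction in which the jaws open and shut (so a half turn about z gives the same grasp; the last joint's range is limited). The gripper opens to 85 mm and grips with 20 to 120 N. Pads are 22 mm wide; open, the fingers measure 114 mm over their backs; the gripper's body (76 mm by 85 mm) begins 54 mm behind the grasp point. The pads swing forward as they close: fully open they stand 13 mm farther back than shut.
Start: joints at [1.233, 0.628, 0.038, 1.517, -0.027, 0.996, -0.02], TCP at [174.531, -626.145, 223.013] pointing down, gripper open.
Joint ranges: [-3.06, 3.06], [-0.37, 2.12], [-1.25, 1.32], [0.18, 2.47], [-1.1, 4.24], [0.23, 1.98], [-2.94, 2.94]. Speed limits (rad/s): [2.57, 2.57, 3.14, 3.14, 3.14, 3.14, 3.14].

### API

Orientations are given as a 3x3 rotation matrix whose columns are the frame's x, y, z axes.
In Python, from workcell import ctrl, snapshot, camera_model gives the robot as it stands. The module is installed in compiled form; this text tells all that it offers.
- The arm moves only by the tool jog_arm, never from a script. Its arguments are lists of equal length, an entry for each row: "delta_rot": the turn, a rotation vector about the tool's x, y, z in rad, a list of three; "linear": the shift along the tool's x, y, z in m, a list of three; "gripper": the opening, from 0 (shut) to 1 (fully open). A call has 1 to 12 rows; each row shifts and turns the commanded pose from where the row before left it, along the tool's axes as they then stand; what a row does not reach is not made up. A row lasts 1/10 s, in which the tool goes at most 50 mm and 8.59 degrees, less where a joint would pass 70% of its speed; a pose out of reach is approached as far as the arm can. A call with a gripper value outside its range is refused whole. The fingers move at their own pace and stop on an object; the grip force is fixed at half the most. Time passes only in rows, so rows that do not move let the fingers close. It gives the time, the measured TCP pose, the force and the opening at its end, in the units of the state.
- ctrl.observe(): the state, without advancing time (a new reading comes with each control period).
- snapshot(name): name is "scene" or "top"; returns the picture (420x560x3 uint8, red, green, blue); there is no depth.
- camera_model(name): a dict with "mtx" (3x3 intrinsics, pixels), "R" (3x3) and "t" (3): a world point X has camera coordinates R X + t. Camera axes: x right, y down, z forward; pixel columns grow to the right and rows downward; lengths in mm; the calibration is good to about 2 mm. A picture is of the moment at which its call begins. camera_model takes no time and is no camera call.
- ctrl.finish_job(): hands the job in, once; it reports no verdict.
The state is a dict: "time": time; "joints": joint angles; "joint_vel": joint speeds; "joint_torque": joint torques, N m; "eef_pos": TCP position; "tool_rot": TCP orientation; "force": force on the tool from outside, world axes, zero at the start; "torque": the same for the moment, N m; "grip_width": finger opening in mm.
Only numpy, scipy, OpenCV 4.12 (cv2) and the standard library are available. Lean on these libraries where they do the work, as an engineer would, in place of code of your own. Each camera call takes 0.05 s, during which the arm holds its last target. There are 200 camera calls.

## Working session

There is one attempt and no reset: what is moved stays moved. The work goes in short steps, Python scripts to look and compute and a tool call to move; the robot and the scene stay as the last step left them, time stands still between calls to the robot, and variables do not carry over. Pictures are saved under pics/ and viewed, about 8 in all and at most 12, crops included, and the job is handed in when it is done.

Besides the shell and the picture viewer there is one more tool, called after ">>>" as name(argument=value, ...) on one line, values as JSON. jog_arm: Moves the arm, as the interface text tells. Its arguments: {"type":"object","properties":{"delta_rot":{"type":"array"},"linear":{"type":"array"},"gripper":{"type":"array"}},"required":["delta_rot","linear","gripper"]}

```bash
mkdir -p pics
python3 - <<'E'
from workcell import ctrl,snapshot,camera_model
import cv2,numpy as np
for n in("scene","top"):
    im=snapshot(n); cv2.imwrite(f"pics/{n}0.png",im[:,:,::-1])
    c=camera_model(n); print(n,np.round(c["mtx"],1).tolist(),np.round(c["R"],4).tolist(),np.round(c["t"],1).tolist(), (-c["R"].T@c["t"]).round())
s=ctrl.observe(); print(s["time"],s["eef_pos"],np.round(s["tool_rot"],3),s["force"],s["grip_width"],ctrl.nose_length)
E
```

```text
scene [[417.0, 0.0, 276.6], [0.0, 417.0, 202.6], [0.0, 0.0, 1.0]] [[-0.7177, 0.6962, -0.0102], [0.5295, 0.5363, -0.6572], [-0.4522, -0.4771, -0.7536]] [459.4, -160.2, 1291.0] [998. 382. 872.]
top [[513.1, 0.0, 280.0], [0.0, 513.1, 213.6], [0.0, 0.0, 1.0]] [[0.0279, -0.9993, 0.0247], [-0.9835, -0.0319, -0.1783], [0.1789, -0.0193, -0.9837]] [-173.9, 536.2, 1587.5] [ 248. -126. 1661.]
0.1 [ 174.35519648 -625.56787922  222.16968561] [[ 0.963  0.268 -0.   ]
 [ 0.268 -0.963  0.002]
 [ 0.    -0.002 -1.   ]] [ 0.78730659 -0.32702973  0.65407574] 85.51317040109141 19.0
```

View pics/scene0.png

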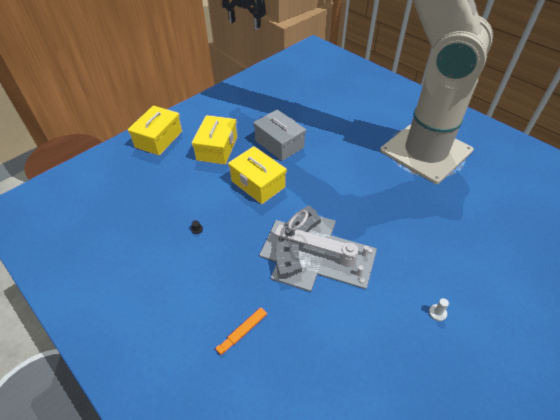

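View pics/top0.png

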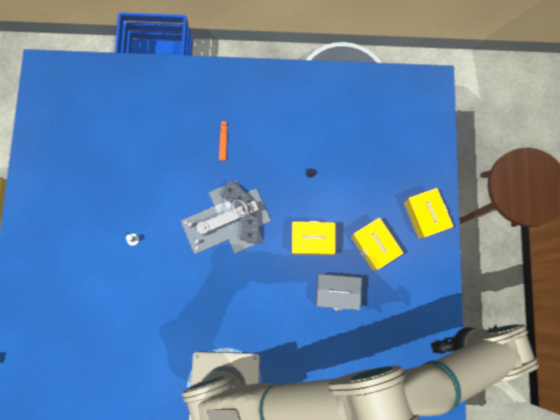

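The scene picture shows the grey cashbox at (280,135) with yellow look-alikes at (156,130), (216,139) and (258,175). The jig is at (320,250) with its ring at (298,220), the lever at (242,331), the plug at (196,227) and the foot at (440,310). In the top picture the grey box is at (340,291), the jig at (228,217) and the lever at (223,140). The grey box is on the robot's side and the lever is beyond the jig, so the swing is positive, to +0.28. Next is a close crop of the jig.

Run:
```python
import cv2,numpy as np
a=cv2.imread("pics/scene0.png")[200:295,250:385]; b=cv2.imread("pics/top0.png")[175:260,175:280]
a=cv2.resize(a,None,fx=4.0,fy=4.0,interpolation=cv2.INTER_CUBIC)[:, :]
b=cv2.resize(b,None,fx=4,fy=4,interpolation=cv2.INTER_CUBIC)
def grid(im,u0,v0,f):
    for i in range(0,im.shape[1],int(20*f)): cv2.putText(im,str(u0+int(i/f)),(i,10),0,.35,(0,0,255)); cv2.line(im,(i,0),(i,im.shape[0]),(0,0,255),1)if 0 else cv2.line(im,(i,12),(i,18),(0,0,255),1)
    for i in range(0,im.shape[0],int(20*f)): cv2.putText(im,str(v0+int(i/f)),(0,i+4),0,.35,(0,255,255))
grid(a,250,200,4);grid(b,175,175,4)
cv2.imwrite("pics/ca.png",a);cv2.imwrite("pics/cb.png",b)
```

```text
(no output)
```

View pics/ca.png

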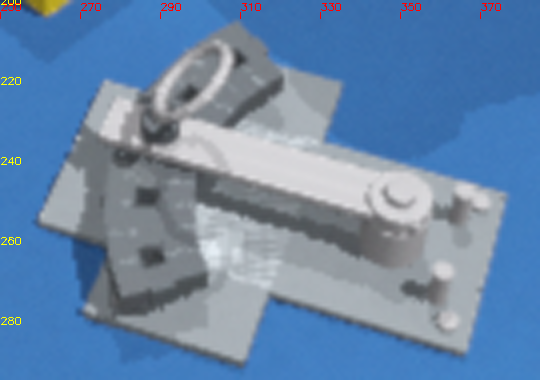

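View pics/cb.png

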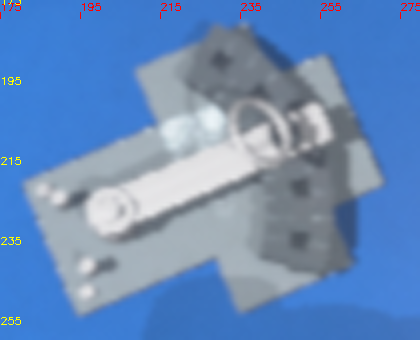

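The crops show the pivot top at scene (350,247.5) and top (203,226.5), and the ring opening at scene (298.7,220) and top (240.5,207.7). The free holes are at scene (286.7,249), (288,264), (309.7,214.5) and top (230,190), (250.5,221.7), (250,235). The ring-like candidates are the ring itself and its shadow at scene (303,240). The ring is the light bar above the pin.

```bash
cat > h.py <<'E'
import numpy as np
from workcell import camera_model
def ray(n,uv):
    c=camera_model(n); d=c["R"].T@np.linalg.solve(c["mtx"],[*uv,1]); return -c["R"].T@np.array(c["t"]),d/np.linalg.norm(d)
def plane(n,uv,z):
    o,d=ray(n,uv); return o+d*(z-o[2])/d[2]
def tri(a,b):
    (o,d),(p,e)=ray("scene",a),ray("top",b)
    s,t=np.linalg.lstsq(np.c_[d,-e],p-o,rcond=None)[0]
    return (o+s*d+p+t*e)/2,np.linalg.norm(o+s*d-p-t*e)
E
python3 - <<'E'
from h import *
np.set_printoptions(precision=1,suppress=True)
P,g=tri((350,247.5),(203,226.5));print("pivot",P,g,plane("scene",(350,247.5),62),plane("top",(203,226.5),62))
R,g=tri((298.7,220),(240.5,207.7));print("ring",R,g,plane("scene",(298.7,220),108),plane("top",(240.5,207.7),108))
pv=(plane("scene",(350,247.5),62)+plane("top",(203,226.5),62))/2
for n,u in(("scene",(286.7,249)),("scene",(288,264.2)),("scene",(309.7,214.5)),("top",(230,190)),("top",(250.5,221.7)),("top",(250,235)),("top",(240,198.7))):
    h=plane(n,u,40); d=h-pv; print(n,h,"r",np.hypot(*d[:2]),"ang",np.arctan2(d[1],d[0]))
for n,u in(("scene",(298.7,220)),("top",(240.5,207.7))):
    d=plane(n,u,108)-pv; print("ringang",np.arctan2(d[1],d[0]),np.hypot(*d[:2]))
print("box",plane("top",(340,289),74),"lever",plane("top",(223,141),5),"plug",tri((196,228),(311,172.5)),"foot",tri((441,309),(133,239.5)),"ybox",plane("top",(314,238),74))
E
```

```text
pivot [488.2  87.   60.5] 8.04033358536813 [486.9  90.9  62. ] [490.1  83.4  62. ]
ring [542.6 -30.8 107.1] 9.02449218411556 [540.6 -26.6 108. ] [545.2 -34.4 108. ]
scene [585.1 -21.1  40. ] r 145.10696775481694 ang -0.842046301749865
scene [613.5  11.5  40. ] r 146.07825835515413 ang -0.5443488196121887
scene [466.6 -55.6  40. ] r 144.3988237428663 ang -1.7229322981921502
top [615.3   5.9  40. ] r 150.63332272544582 ang -0.5699100318312045
top [513.7 -64.2  40. ] r 153.45729646383808 ang -1.4057403376017499
top [470.8 -64.3  40. ] r 152.4532899907461 ang -1.687252395548703
top [587.7 -27.6  40. ] r 151.65942067053035 ang -0.8578231994470044
ringang -1.1408307686143528 125.08598136943486
ringang -1.134173025800019 134.15157517593175
box [ 307.6 -348.    74. ] lever [790.9  39.8   5. ] plug (array([ 690.9, -256.5,    2.1]), np.float64(5.044907041863354)) foot (array([445.8, 316.1,  15.6]), np.float64(11.168871559252409)) ybox [ 462.9 -265.5   74. ]
```

```bash
cat >> h.py <<'E'
from scipy.spatial.transform import Rotation as Ro
def target(th,C,back):  # arm world angle th; ring centre C; fingertip 'back' mm behind centre
    o=np.array([np.cos(th),np.sin(th),0]); z=(-o-[0,0,1])/2**.5; y=np.array([-o[1],o[0],0]); x=np.cross(y,z)
    return np.array(C)-z*(back+19),np.c_[x,y,z]
def rows(p0,R0,p1,R1,n):
    rv=Ro.from_matrix(R0.T@R1).as_rotvec()/n; rv=rv.round(3); R=R0.copy();p=np.array(p0,float);L=[]
    for i in range(n):
        l=(R.T@((p1-p)/(n-i))/1000).round(4); p=p+R@l*1000; R=R@Ro.from_rotvec(rv).as_matrix(); L.append(l.tolist())
    print("rot",rv.tolist(),"deg/row",np.degrees(np.linalg.norm(rv)).round(2)); print("lin",L); return p,R
E
python3 - <<'E'
from h import *
from workcell import ctrl
s=ctrl.observe();p0=np.array(s["eef_pos"]);R0=np.array(s["tool_rot"])
p2,R2=target(-1.13,(543.5,-31.5,108),70); print(p2,R2.round(3))
rv=Ro.from_matrix(R0.T@R2).as_rotvec(); Rm=R0@Ro.from_rotvec(rv*.4).as_matrix()
p,R=rows(p0,R0,np.array([420,-430,310]),Rm,12); rows(p,R,np.array([575,-130,230]),R2,12)
E
```

```text
[570.35076987 -88.4169233  170.93250353] [[-0.302  0.904 -0.302]
 [ 0.64   0.427  0.64 ]
 [ 0.707  0.    -0.707]]
rot [0.023, 0.019, -0.055] deg/row 3.58
lin [[0.0241, -0.0102, -0.0073], [0.0248, -0.009, -0.0066], [0.0253, -0.0078, -0.0059], [0.0258, -0.0065, -0.0053], [0.0263, -0.0052, -0.0047], [0.0266, -0.0039, -0.0041], [0.0268, -0.0025, -0.0035], [0.027, -0.0011, -0.0029], [0.0271, 0.0004, -0.0024], [0.027, 0.0018, -0.0019], [0.0269, 0.0033, -0.0015], [0.0268, 0.0047, -0.001]]
rot [0.033, 0.028, -0.082] deg/row 5.31
lin [[0.0245, -0.0023, 0.0152], [0.0241, 0.0002, 0.016], [0.0235, 0.0027, 0.0166], [0.0228, 0.0051, 0.0171], [0.0217, 0.0075, 0.0175], [0.0205, 0.0099, 0.0178], [0.0191, 0.0121, 0.018], [0.0176, 0.0142, 0.0181], [0.0158, 0.0161, 0.0181], [0.0139, 0.018, 0.0179], [0.0119, 0.0196, 0.0176], [0.0097, 0.021, 0.0173]]
```

>>> jog_arm(delta_rot=[[0.023,0.019,-0.055],[0.023,0.019,-0.055],[0.023,0.019,-0.055],[0.023,0.019,-0.055],[0.023,0.019,-0.055],[0.023,0.019,-0.055],[0.023,0.019,-0.055],[0.023,0.019,-0.055],[0.023,0.019,-0.055],[0.023,0.019,-0.055],[0.023,0.019,-0.055],[0.023,0.019,-0.055]], linear=[[0.024,-0.01,-0.007],[0.025,-0.009,-0.007],[0.025,-0.008,-0.006],[0.026,-0.0065,-0.005],[0.026,-0.005,-0.005],[0.0265,-0.004,-0.004],[0.027,-0.0025,-0.0035],[0.027,-0.001,-0.003],[0.027,0.0005,-0.0025],[0.027,0.002,-0.002],[0.027,0.0035,-0.0015],[0.027,0.005,-0.001]], gripper=[0,0,0,0,0,0,0,0,0,0,0,0])

```text
time: 1.3
eef_pos: [421.1, -430.4, 310.8]
tool_rot: [[0.585, 0.811, 0.028], [0.755, -0.557, 0.345], [0.295, -0.18, -0.938]]
force: [0.3, -0.2, 0.1]
grip_width: 0.1
```

>>> jog_arm(delta_rot=[[0.033,0.028,-0.082],[0.033,0.028,-0.082],[0.033,0.028,-0.082],[0.033,0.028,-0.082],[0.033,0.028,-0.082],[0.033,0.028,-0.082],[0.033,0.028,-0.082],[0.033,0.028,-0.082],[0.033,0.028,-0.082],[0.033,0.028,-0.082],[0.033,0.028,-0.082],[0.033,0.028,-0.082]], linear=[[0.0245,-0.0025,0.015],[0.024,0,0.016],[0.0235,0.0025,0.0165],[0.023,0.005,0.017],[0.022,0.0075,0.0175],[0.0205,0.01,0.018],[0.019,0.012,0.018],[0.0175,0.014,0.018],[0.016,0.016,0.018],[0.014,0.018,0.018],[0.012,0.0195,0.0175],[0.0095,0.021,0.0175]], gripper=[0,0,0,0,0,0,0,0,0,0,0,0])

```text
time: 2.5
eef_pos: [575.0, -130.2, 230.2]
tool_rot: [[-0.307, 0.903, -0.299], [0.642, 0.429, 0.635], [0.702, 0.003, -0.712]]
force: [0.1, 0.4, 0.1]
grip_width: -0.1
```

Run:
```python
from h import *
from workcell import ctrl
s=ctrl.observe();p0=np.array(s["eef_pos"]);R0=np.array(s["tool_rot"])
print(p0,R0.round(3),np.round(s["joints"],2))
p2,R2=target(-1.13,(543.5,-31.5,108),40); print(p2); rows(p0,R0,p2,R2,6)
```

```text
[ 574.95950354 -130.1875693   230.19700384] [[-0.307  0.903 -0.299]
 [ 0.642  0.429  0.635]
 [ 0.702  0.003 -0.712]] [ 0.71  0.97 -0.6   1.19 -0.11  1.6   0.68]
[561.29994856 -69.23144353 149.71930009]
rot [0.0, 0.001, 0.001] deg/row 0.08
lin [[-0.0022, 0.0023, 0.0167], [-0.0022, 0.0023, 0.0167], [-0.0022, 0.0022, 0.0167], [-0.0022, 0.0023, 0.0167], [-0.0023, 0.0022, 0.0166], [-0.0023, 0.0023, 0.0167]]
```

>>> jog_arm(delta_rot=[[0,0.001,0.001],[0,0.001,0.001],[0,0.001,0.001],[0,0.001,0.001],[0,0.001,0.001],[0,0.001,0.001],[0,0,0],[0,0,0]], linear=[[-0.002,0.0023,0.0167],[-0.002,0.0023,0.0167],[-0.0023,0.0023,0.0167],[-0.0023,0.0023,0.0167],[-0.0023,0.0023,0.0167],[-0.0023,0.0023,0.0167],[0,0,0],[0,0,0]], gripper=[0,0,0,0,0,0,0,0])

```text
time: 3.3
eef_pos: [561.4, -69.8, 150.4]
tool_rot: [[-0.298, 0.906, -0.3], [0.643, 0.423, 0.639], [0.706, -0.002, -0.709]]
force: [0.4, -0.6, 0.7]
grip_width: -0.1
```

Run:
```python
from h import *
from workcell import ctrl,snapshot
import cv2
s=ctrl.observe();p=np.array(s["eef_pos"]);R=np.array(s["tool_rot"]);print(p,R.round(3),s["force"])
tip=p+19*R[:,2]; C=np.array([543.5,-31.5,108])
def proj(n,X):
    c=camera_model(n);q=c["mtx"]@(c["R"]@X+c["t"]);return q[:2]/q[2]
ims=[]
for n,(u,v) in(("scene",(250,165)),("top",(200,165))):
    im=snapshot(n)[:,:,::-1].copy();cv2.imwrite(f"pics/{n}1.png",im)
    print(n,"tip",proj(n,tip),"C",proj(n,C),"corners",[proj(n,tip+R@[a,b,0]).round(1).tolist() for a,b in((11,14),(11,-14),(-11,14),(-11,-14))])
    c=cv2.resize(im[v:v+90,u:u+80],None,fx=5,fy=5,interpolation=cv2.INTER_CUBIC)
    for k in range(0,80,10):
        cv2.putText(c,str(u+k),(k*5,8),0,.3,(0,0,255));cv2.line(c,(k*5,10),(k*5,14),(0,0,255))
    for k in range(0,90,10): cv2.putText(c,str(v+k),(0,k*5+4),0,.3,(0,255,255))
    ims.append(c)
cv2.imwrite("pics/c1.png",np.hstack(ims))
```

```text
[561.38204932 -69.83335061 150.42613315] [[-0.298  0.906 -0.3  ]
 [ 0.643  0.423  0.639]
 [ 0.706 -0.002 -0.709]] [ 0.41493938 -0.5611903   0.68418385]
scene tip [284.83750508 208.23909811] C [296.33518027 219.49739405] corners [[286.0, 211.4], [290.1, 202.6], [279.6, 213.9], [283.8, 205.2]]
top tip [247.84963601 202.7409193 ] C [239.52588832 208.2206032 ] corners [[243.6, 199.0], [247.2, 207.4], [248.5, 198.1], [252.1, 206.4]]
```

View pics/c1.png

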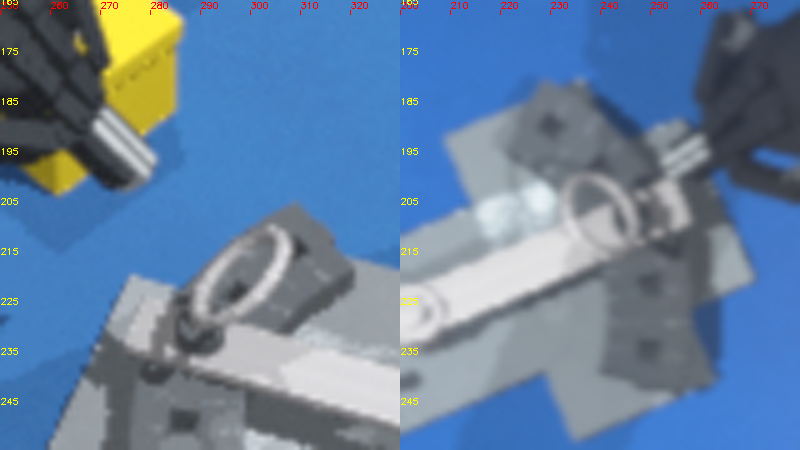

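The tip looks farther back than predicted: the upper faces end at scene (279.5,199) and top (252.5,199), against a predicted (288,207) and (245,203). I'll triangulate it and express it in the tool frame.

Run:
```python
from h import *
from workcell import ctrl
import cv2
s=ctrl.observe();p=np.array(s["eef_pos"]);R=np.array(s["tool_rot"])
for a,b in(((279.5,199),(252.5,199)),((269.5,188),(260,194))):
    X,g=tri(a,b);print("pt",X.round(1),g.round(1),"tool frame",(R.T@(X-p)).round(1))
X,g=tri((298.0,218.5),(239.8,206.0));print("ring",X.round(1),g.round(1))
ims=[]
for n,(u,v) in(("scene",(220,120)),("top",(225,150))):
    c=cv2.resize(cv2.imread(f"pics/{n}1.png")[v:v+100,u:u+80],None,fx=5,fy=5,interpolation=cv2.INTER_NEAREST)
    for k in range(0,80,10):
        cv2.putText(c,str(u+k),(k*5,8),0,.3,(0,0,255));cv2.line(c,(k*5,10),(k*5,14),(0,0,255))
    for k in range(0,100,10): cv2.putText(c,str(v+k),(0,k*5+4),0,.3,(0,255,255))
    ims.append(np.clip(c*1.6,0,255).astype('uint8'))
cv2.imwrite("pics/c2.png",np.hstack(ims))
```

```text
pt [561.4 -71.2 163.1] 2.7 tool frame [ 8.2 -1.  -9. ]
pt [571.2 -93.4 190.2] 3.2 tool frame [ 10.1  -1.4 -45.3]
ring [546.2 -29.4 117. ] 8.1
```

View pics/c2.png

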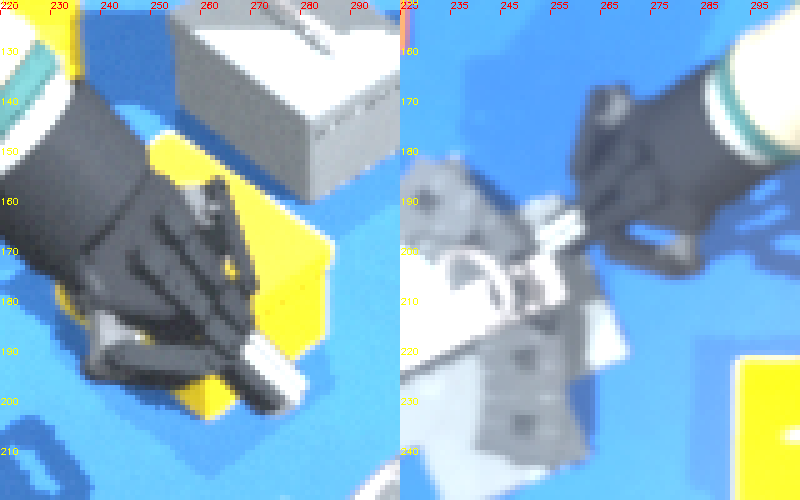

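Run:
```python
from h import *
from workcell import ctrl
import cv2
def proj(n,X):
    c=camera_model(n);q=c["mtx"]@(c["R"]@np.array(X,float)+c["t"]);return (q[:2]/q[2]).round(1)
for n in("scene","top"): print(n,"origin",proj(n,(0,0,0)),proj(n,(0,0,20)),"starttcp",proj(n,(174.4,-625.6,222)),proj(n,(174.4,-625.6,250)))
s=ctrl.observe();p=np.array(s["eef_pos"]);R=np.array(s["tool_rot"])
for n in("scene","top"): print(n,[proj(n,p+R[:,2]*k).tolist() for k in (19,0,-54,-125,-180)])
a=cv2.imread("pics/top0.png")[300:420,150:270];b=cv2.imread("pics/top0.png")[300:420,400:520]
c=cv2.imread("pics/scene0.png")[100:200,360:480]
def lab(c,u,v,f):
    c=cv2.resize(c,None,fx=f,fy=f,interpolation=cv2.INTER_CUBIC)
    for k in range(0,120,20): cv2.putText(c,str(u+k),(int(k*f),8),0,.3,(0,0,255));cv2.putText(c,str(v+k),(0,int(k*f)+4),0,.3,(0,255,255))
    return c
A=np.hstack([lab(a,150,300,2.2),lab(b,400,300,2.2),lab(cv2.copyMakeBorder(c,0,20,0,0,0),360,100,2.2)])
cv2.imwrite("pics/c3.png",A)
```

```text
scene origin [425.  150.8] [426.7 145.9] starttcp [244.5  32.1] [243.9  23.5]
top origin [223.8 386.9] [223.3 387.9] starttcp [447.7 339. ] [451.3 339.6]
scene [[284.5, 208.1], [279.0, 202.8], [263.1, 187.1], [241.1, 165.5], [223.1, 147.9]]
top [[248.0, 202.5], [252.0, 199.9], [263.6, 192.2], [279.6, 181.6], [292.7, 173.0]]
```

View pics/c3.png

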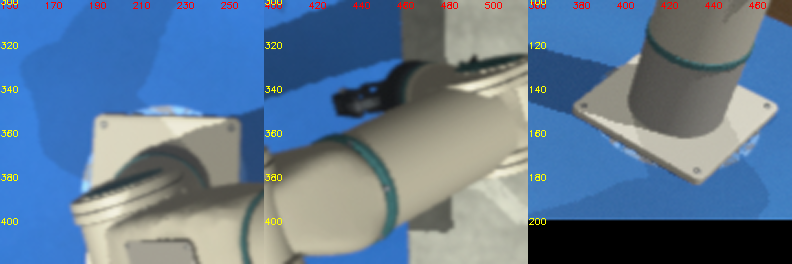

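Base and heights check out, so the cameras are sound. Sideways the tip agrees to about 2 mm. Only along the finger axis does it look about 28 mm short. I'll go 28 mm forward along the axis, which is safe under either reading, and look again.

>>> jog_arm(delta_rot=[[0,0,0],[0,0,0],[0,0,0],[0,0,0],[0,0,0],[0,0,0]], linear=[[0,0,0.007],[0,0,0.007],[0,0,0.007],[0,0,0.007],[0,0,0],[0,0,0]], gripper=[0,0,0,0,0,0])

```text
time: 4.0
eef_pos: [553.0, -51.5, 130.6]
tool_rot: [[-0.299, 0.906, -0.299], [0.643, 0.423, 0.639], [0.706, -0.002, -0.709]]
force: [0.1, 0.2, 0.2]
grip_width: -0.0
```

```bash
cat >> h.py <<'E'
import cv2
def look(k,boxes,f=5,w=80,hh=90):
    from workcell import snapshot
    ims=[]
    for n,(u,v) in boxes.items():
        im=snapshot(n)[:,:,::-1].copy(); cv2.imwrite(f"pics/{n}{k}.png",im)
        c=cv2.resize(im[v:v+hh,u:u+w],None,fx=f,fy=f,interpolation=cv2.INTER_CUBIC); c=np.clip(c*1.25,0,255).astype('uint8')
        for j in range(0,w,10): cv2.putText(c,str(u+j),(j*f,8),0,.3,(0,0,255));cv2.line(c,(j*f,10),(j*f,14),(0,0,255))
        for j in range(0,hh,10): cv2.putText(c,str(v+j),(0,j*f+4),0,.3,(0,255,255))
        ims.append(c)
    cv2.imwrite(f"pics/v{k}.png",np.hstack(ims))
E
python3 -c "
from h import *
look(2,{'scene':(255,175),'top':(205,165)})
from workcell import ctrl
s=ctrl.observe();print(np.round(s['eef_pos'],1),np.round(s['force'],1))"
```

```text
[553.3 -51.9 130.8] [-0.2 -0.4 -0. ]
```

View pics/v2.png

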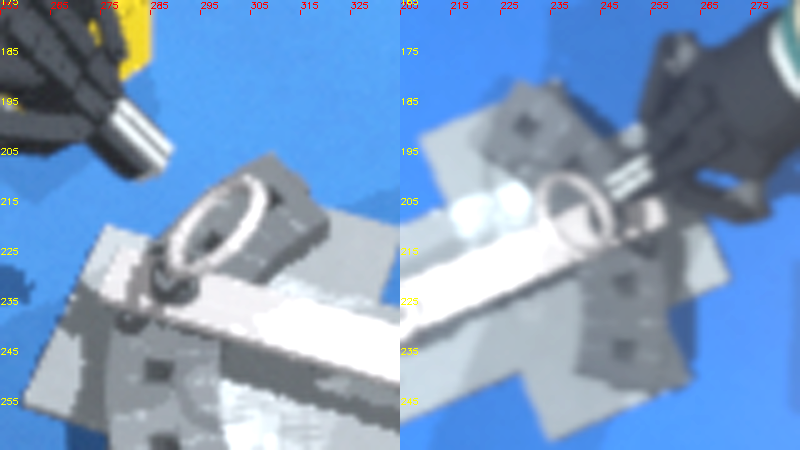

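Scene: the upper finger faces end near (288,207) and the ring centre is at (299,219.4). Top: the finger end is near (247.6,202.6) and the ring centre is at (240,207.4). The finger is aligned with the ring within a few mm, with some 45 mm still to go by sight. I'll carry on along the axis.

>>> jog_arm(delta_rot=[[0,0,0],[0,0,0],[0,0,0],[0,0,0],[0,0,0],[0,0,0],[0,0,0],[0,0,0]], linear=[[0,0,0.005],[0,0,0.005],[0,0,0.005],[0,0,0.005],[0,0,0.005],[0,0,0.005],[0,0,0],[0,0,0]], gripper=[0,0,0,0,0,0,0,0])

```text
time: 4.9
eef_pos: [544.1, -32.4, 109.4]
tool_rot: [[-0.299, 0.906, -0.299], [0.643, 0.423, 0.639], [0.705, -0.001, -0.709]]
force: [-0.4, -0.1, 0.2]
grip_width: 0.1
```

```bash
python3 -c "
from h import *
look(3,{'scene':(265,175),'top':(205,165)})
from workcell import ctrl
s=ctrl.observe();print(np.round(s['eef_pos'],1),np.round(s['force'],1))"
```

```text
[544.3 -32.7 109.6] [-1.1  0.6  0.2]
```

View pics/v3.png

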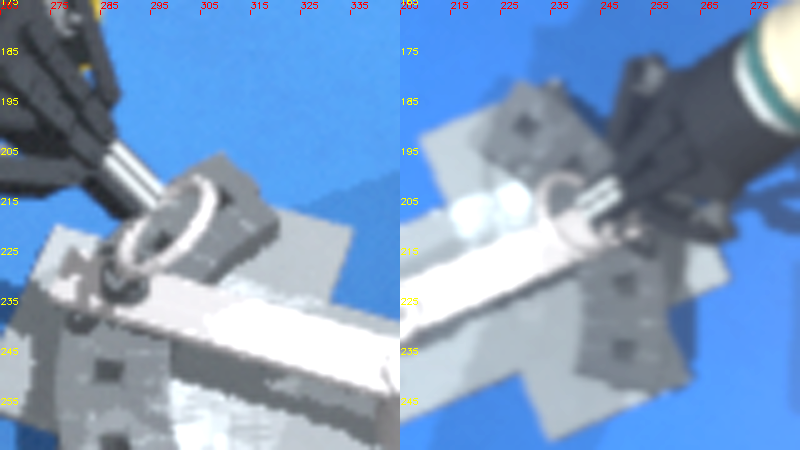

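Scene: the fingertips are just behind the ring at (296,213). Top: their end is at (241,206) with the ring centre at (240,207.5), so they're aligned, about 16 mm short of the centre, with no contact force. I'll insert slowly and watch the force.

>>> jog_arm(delta_rot=[[0,0,0],[0,0,0],[0,0,0],[0,0,0],[0,0,0]], linear=[[0,0,0.004],[0,0,0.004],[0,0,0.004],[0,0,0.004],[0,0,0.004]], gripper=[0,0,0,0,0])

```text
time: 5.5
eef_pos: [537.9, -19.4, 95.0]
tool_rot: [[-0.299, 0.906, -0.299], [0.643, 0.423, 0.639], [0.706, -0.002, -0.709]]
force: [-0.3, -0.2, -0.3]
grip_width: -0.2
```

>>> jog_arm(delta_rot=[[0,0,0],[0,0,0],[0,0,0],[0,0,0],[0,0,0]], linear=[[0,0,0.004],[0,0,0.004],[0,0,0.004],[0,0,0.004],[0,0,0]], gripper=[0,0,0,0,0])

```text
time: 6.0
eef_pos: [532.8, -9.0, 83.7]
tool_rot: [[-0.298, 0.906, -0.3], [0.642, 0.423, 0.639], [0.706, -0.002, -0.708]]
force: [-0.2, -0.5, -0.1]
grip_width: -0.2
```

```bash
python3 -c "
from h import *
look(4,{'scene':(265,175),'top':(205,165)})
from workcell import ctrl
s=ctrl.observe();print(np.round(s['eef_pos'],1),np.round(s['force'],1))"
```

```text
[533.3  -9.5  83.9] [ 0.8 -0.2  0.3]
```

View pics/v4.png

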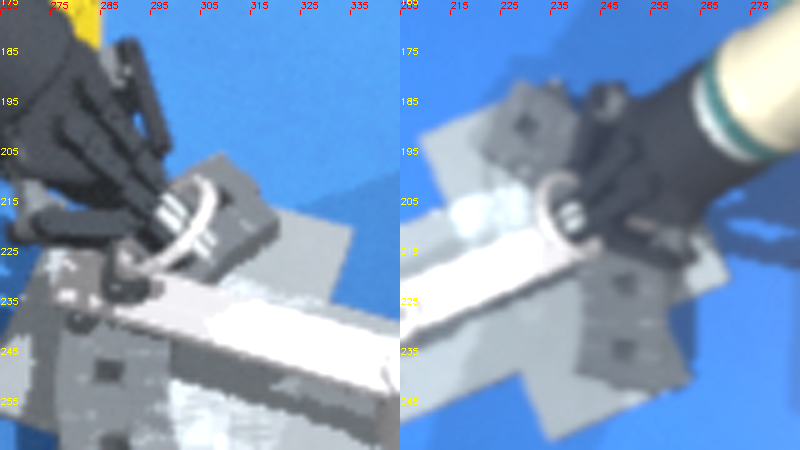

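The fingers are through the ring: in scene their tips show past the bar at (306,222), in top they lie within the ring at (239,208), with no contact force. Now I'll move along tool +x to take up the slack.

>>> jog_arm(delta_rot=[[0,0,0],[0,0,0],[0,0,0],[0,0,0]], linear=[[0.002,0,0],[0.002,0,0],[0.002,0,0],[0.002,0,0]], gripper=[0,0,0,0])

```text
time: 6.5
eef_pos: [531.0, -4.3, 89.8]
tool_rot: [[-0.299, 0.906, -0.299], [0.643, 0.423, 0.639], [0.705, -0.001, -0.709]]
force: [0.0, -0.6, 0.0]
grip_width: -0.3
```

>>> jog_arm(delta_rot=[[0,0,0],[0,0,0],[0,0,0]], linear=[[0.001,0,0],[0.001,0,0],[0,0,0]], gripper=[0,0,0])

```text
time: 6.8
eef_pos: [530.3, -3.0, 91.1]
tool_rot: [[-0.299, 0.906, -0.299], [0.643, 0.423, 0.639], [0.705, -0.001, -0.709]]
force: [-0.3, -0.3, -0.7]
grip_width: -0.2
```

Still no contact, so I'll lift straight up, which in tool axes is (0.705, 0, −0.709), 1 mm per row.

>>> jog_arm(delta_rot=[[0,0,0],[0,0,0],[0,0,0],[0,0,0]], linear=[[0.0007,0,-0.0007],[0.0007,0,-0.0007],[0.0007,0,-0.0007],[0,0,0]], gripper=[0,0,0,0])

```text
time: 7.2
eef_pos: [530.6, -3.4, 93.8]
tool_rot: [[-0.299, 0.906, -0.298], [0.643, 0.422, 0.639], [0.705, -0.001, -0.709]]
force: [0.4, 0.0, -1.1]
grip_width: 0.4
```

>>> jog_arm(delta_rot=[[0,0,0],[0,0,0],[0,0,0],[0,0,0]], linear=[[0.0007,0,-0.0007],[0.0007,0,-0.0007],[0.0007,0,-0.0007],[0,0,0]], gripper=[0,0,0,0])

```text
time: 7.6
eef_pos: [530.5, -3.4, 96.8]
tool_rot: [[-0.299, 0.906, -0.299], [0.643, 0.423, 0.638], [0.705, -0.001, -0.709]]
force: [1.9, -0.8, -3.9]
grip_width: -0.3
```

Contact made (Fz −3.9 N at z 96.8). The pin leaves home around z 94–95, so a lift to z ≈ 113 gives about 18 mm.

>>> jog_arm(delta_rot=[[0,0,0],[0,0,0],[0,0,0],[0,0,0],[0,0,0],[0,0,0]], linear=[[0.0014,0,-0.0014],[0.0014,0,-0.0014],[0.0014,0,-0.0014],[0.0014,0,-0.0014],[0,0,0],[0,0,0]], gripper=[0,0,0,0,0,0])

```text
time: 8.2
eef_pos: [530.4, -3.3, 104.8]
tool_rot: [[-0.299, 0.906, -0.299], [0.643, 0.423, 0.639], [0.705, -0.001, -0.709]]
force: [0.8, -1.5, -3.6]
grip_width: -0.5
```

>>> jog_arm(delta_rot=[[0,0,0],[0,0,0],[0,0,0],[0,0,0],[0,0,0],[0,0,0]], linear=[[0.0014,0,-0.0014],[0.0014,0,-0.0014],[0.0014,0,-0.0014],[0.0014,0,-0.0014],[0,0,0],[0,0,0]], gripper=[0,0,0,0,0,0])

```text
time: 8.8
eef_pos: [530.3, -3.2, 112.7]
tool_rot: [[-0.299, 0.906, -0.299], [0.643, 0.423, 0.639], [0.705, -0.002, -0.709]]
force: [2.0, -1.8, -5.9]
grip_width: 0.1
```

```bash
python3 -c "
from h import *
look(5,{'scene':(265,175),'top':(205,165)})
from workcell import ctrl
for i in range(3):
  s=ctrl.observe();print(np.round(s['eef_pos'],1),np.round(s['force'],1),np.round(s['joints'],2))"
```

```text
[530.3  -3.2 112.6] [ 1.7 -3.3 -4.9] [ 0.64  1.01 -0.61  1.55 -0.13  1.16  0.67]
[530.3  -3.2 112.6] [ 1.7 -3.3 -4.9] [ 0.64  1.01 -0.61  1.55 -0.13  1.16  0.67]
[530.3  -3.2 112.6] [ 1.7 -3.3 -4.9] [ 0.64  1.01 -0.61  1.55 -0.13  1.16  0.67]
```

View pics/v5.png

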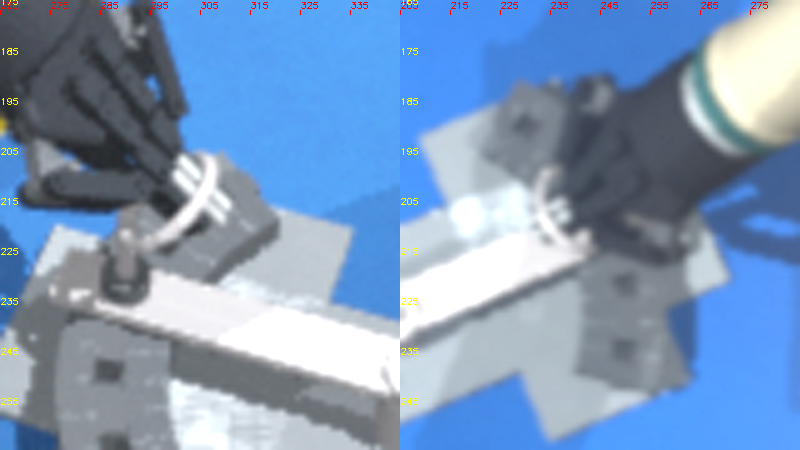

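The pin has lifted: in scene the ring moved up to (300,213) and the pin shank shows above its collar at (290,225). Fz of −4.9 N matches about 18 mm. Now I'll swing −0.28 rad about world z around the pivot, in halves.

>>> jog_arm(delta_rot=[[-0.014,0,0.014],[-0.014,0,0.014],[-0.014,0,0.014],[-0.014,0,0.014],[-0.014,0,0.014],[-0.014,0,0.014],[-0.014,0,0.014]], linear=[[0,-0.002,0],[0,-0.002,0],[0,-0.002,0],[0,-0.002,0],[0,-0.002,0],[0,-0.002,0],[0,-0.002,0]], gripper=[0,0,0,0,0,0,0])

```text
time: 9.6
eef_pos: [517.1, -8.2, 112.9]
tool_rot: [[-0.206, 0.956, -0.207], [0.678, 0.292, 0.674], [0.705, -0.001, -0.709]]
force: [1.8, -1.6, -6.1]
grip_width: 0.5
```

```bash
python3 -c "
from h import *
from workcell import ctrl
s=ctrl.observe();R=np.array(s['tool_rot']);print(np.round(s['eef_pos'],1),np.round(s['force'],1),'toolF',(R.T@s['force']).round(1),R.round(3).tolist())
look(6,{'scene':(265,175),'top':(205,165)})"
```

```text
[517.1  -8.2 112.9] [ 1.8 -1.6 -6.1] toolF [-5.7  1.3  2.9] [[-0.206, 0.956, -0.207], [0.678, 0.292, 0.674], [0.705, -0.001, -0.709]]
```

>>> jog_arm(delta_rot=[[-0.014,0,0.014],[-0.014,0,0.014],[-0.014,0,0.014],[-0.014,0,0.014],[-0.014,0,0.014],[-0.014,0,0.014],[-0.014,0,0.014],[0,0,0],[0,0,0]], linear=[[0,-0.002,0],[0,-0.002,0],[0,-0.002,0],[0,-0.002,0],[0,-0.002,0],[0,-0.002,0],[0,-0.002,0],[0,0,0],[0,0,0]], gripper=[0,0,0,0,0,0,0,0,0])

```text
time: 10.6
eef_pos: [502.8, -11.5, 112.7]
tool_rot: [[-0.112, 0.987, -0.114], [0.7, 0.16, 0.696], [0.706, -0.002, -0.709]]
force: [-0.3, -4.0, -4.9]
grip_width: -0.0
```

```bash
cat > ang.py <<'E'
from h import *
from workcell import ctrl,snapshot
# arm angle from the bright arm face in the top view: difference from start picture
def armdir(im,rmin=25,rmax=95):
    g=im.min(axis=2).astype(float); pv=np.array([488.5,87]); c=camera_model("top")
    def prof(th):
        v=[]
        for r in np.arange(rmin,rmax,3):
            for t in np.arange(-28,29,1.):
                X=np.array([pv[0]+r*np.cos(th)-t*np.sin(th),pv[1]+r*np.sin(th)+t*np.cos(th),52]); q=c["mtx"]@(c["R"]@X+c["t"]); v.append(q[:2]/q[2])
        v=np.array(v,np.float32); return cv2.remap(g.astype(np.float32),v[:,0].reshape(-1,57),v[:,1].reshape(-1,57),cv2.INTER_LINEAR)
    return prof
def arm_angle(im,th0):
    P=armdir(im)(th0); r=np.arange(25,95,3.); t=np.arange(-28,29,1.); cs=[]
    for row in P:
        m=row>0.5*(np.percentile(row,90)+np.percentile(row,10)); cs.append((t*m).sum()/m.sum())
    k=np.polyfit(r,cs,1); return th0+np.arctan(k[0]),k[1].round(1),np.round(cs,1)
E
python3 -c "
from ang import *
s=ctrl.observe();R=np.array(s['tool_rot']);print(np.round(s['eef_pos'],1),np.round(s['force'],1),'toolF',(R.T@s['force']).round(1),R.round(3).tolist(),np.round(s['joints'],2))
look(7,{'scene':(265,175),'top':(205,165)})
for f,t in(('top0',-1.13),('top5',-1.13),('top7',-1.41)): print(f,arm_angle(cv2.imread(f'pics/{f}.png'),t))
"
```

```text
[502.8 -11.5 112.7] [-0.3 -4.  -4.9] toolF [-6.2 -1.   0.7] [[-0.112, 0.987, -0.114], [0.7, 0.16, 0.696], [0.706, -0.002, -0.709]] [ 0.77  0.94 -0.62  1.78 -0.26  0.91  0.63]
top0 (np.float64(-1.0441454023994041), np.float64(-2.9), array([0.5, 0. , 0.5, 0.5, 1. , 1. , 0.5, 0.5, 0.5, 0.5, 0. , 1. , 1.5,
       3.6, 5. , 4.6, 3.2, 1.3, 1. , 1.5, 6.5, 6.5, 6.5, 6.5]))
top5 (np.float64(-1.0059682376920032), np.float64(-4.1), array([0. , 0. , 0.5, 0.5, 1. , 1. , 0.5, 0.5, 1. , 0.5, 1. , 1.5, 3.4,
       5.7, 6.5, 6.5, 5.4, 5.4, 4.5, 7. , 7. , 7. , 7. , 7. ]))
top7 (np.float64(-1.328358119927442), np.float64(-2.8), array([0.5, 0. , 0.5, 0.5, 0.5, 0.5, 0.5, 0.5, 0.5, 0. , 0. , 0. , 1.4,
       1. , 2.3, 2.9, 4. , 6.5, 5.5, 6. , 7. , 7. , 2.5, 0.5]))
```

Near the pivot the arm face sits at −1.41 rad in the top view, and the tool turned by −0.276 rad. I'll lower straight down and watch whether the spring force persists, which would mean the nose has entered the hole.

>>> jog_arm(delta_rot=[[0,0,0],[0,0,0],[0,0,0],[0,0,0],[0,0,0]], linear=[[-0.0014,0,0.0014],[-0.0014,0,0.0014],[-0.0014,0,0.0014],[-0.0014,0,0.0014],[0,0,0]], gripper=[0,0,0,0,0])

```text
time: 11.2
eef_pos: [503.7, -11.4, 104.7]
tool_rot: [[-0.112, 0.987, -0.113], [0.7, 0.159, 0.696], [0.705, -0.001, -0.709]]
force: [-1.1, -3.7, -4.8]
grip_width: 0.1
```

>>> jog_arm(delta_rot=[[0,0,0],[0,0,0],[0,0,0],[0,0,0],[0,0,0]], linear=[[-0.0014,0,0.0014],[-0.0014,0,0.0014],[-0.0007,0,0.0007],[0,0,0],[0,0,0]], gripper=[0,0,0,0,0])

```text
time: 11.7
eef_pos: [503.8, -11.4, 100.0]
tool_rot: [[-0.112, 0.987, -0.112], [0.7, 0.159, 0.696], [0.705, -0.001, -0.709]]
force: [0.4, -2.6, -3.7]
grip_width: -0.0
```

Spring force is still on the finger at about 5 mm pin height, so the nose is in the hole. I'll lower the rest until the ring is released.

>>> jog_arm(delta_rot=[[0,0,0],[0,0,0],[0,0,0],[0,0,0],[0,0,0],[0,0,0],[0,0,0]], linear=[[-0.0014,0,0.0014],[-0.0014,0,0.0014],[-0.0014,0,0.0014],[-0.0014,0,0.0014],[-0.0014,0,0.0014],[0,0,0],[0,0,0]], gripper=[0,0,0,0,0,0,0])

```text
time: 12.4
eef_pos: [503.7, -10.9, 90.4]
tool_rot: [[-0.112, 0.987, -0.113], [0.699, 0.159, 0.697], [0.706, -0.001, -0.708]]
force: [-0.6, -0.8, -0.4]
grip_width: -0.1
```

>>> jog_arm(delta_rot=[[0,0,0],[0,0,0],[0,0,0],[0,0,0]], linear=[[-0.002,0,0],[-0.002,0,0],[0,0,0],[0,0,0]], gripper=[0,0,0,0])

```text
time: 12.8
eef_pos: [504.2, -14.4, 87.2]
tool_rot: [[-0.112, 0.987, -0.112], [0.7, 0.158, 0.696], [0.705, -0.001, -0.709]]
force: [0.4, -0.9, -0.1]
grip_width: 0.2
```

```bash
python3 -c "
from ang import *
s=ctrl.observe();R=np.array(s['tool_rot']);print(np.round(s['eef_pos'],1),np.round(s['force'],1))
Rp,Rr=target(-1.407,np.array([488.5,87,108])+131*np.array([np.cos(-1.407),np.sin(-1.407),0]),0)
print('offset of tool axis from ring centre in tool axes',(R.T@(np.array(s['eef_pos'])-Rp)).round(1))
p0=np.array([533.3,-9.5,83.9]); a=-.2757; Q=np.array([[np.cos(a),-np.sin(a)],[np.sin(a),np.cos(a)]]); q=Q@(p0[:2]-[488.5,87])+[488.5,87]; print('insert pose rotated',q,p0[2])
"
```

```text
[504.2 -14.4  87.2] [ 0.4 -0.9 -0.1]
offset of tool axis from ring centre in tool axes [ 5.5 -1.2 53.8]
insert pose rotated [505.33883777 -18.05114727] 83.9
```

>>> jog_arm(delta_rot=[[0,0,0],[0,0,0],[0,0,0],[0,0,0],[0,0,0],[0,0,0],[0,0,0],[0,0,0]], linear=[[-0.0025,0,0],[-0.0025,0,0],[0,0,-0.004],[0,0,-0.004],[0,0,-0.004],[0,0,-0.004],[0,0,-0.004],[0,0,-0.004]], gripper=[0,0,0,0,0,0,0,0])

```text
time: 13.6
eef_pos: [507.5, -34.8, 101.0]
tool_rot: [[-0.112, 0.987, -0.112], [0.7, 0.159, 0.696], [0.705, -0.001, -0.709]]
force: [0.3, -0.1, 0.4]
grip_width: 0.0
```

>>> jog_arm(delta_rot=[[0,0,0],[0,0,0],[0,0,0],[0,0,0],[0,0,0],[0,0,0],[0,0,0],[0,0,0],[0,0,0],[0,0,0],[0,0,0],[0,0,0]], linear=[[0,0,-0.007],[0,0,-0.007],[0,0,-0.007],[0,0,-0.007],[0,0,-0.01],[0,0,-0.015],[0,0,-0.02],[0,0,-0.02],[0,0,-0.02],[0,0,-0.02],[0,0,0],[0,0,0]], gripper=[0,0,0,0,0,0,0,0,0,0,0,0])

```text
time: 14.8
eef_pos: [522.2, -127.1, 195.0]
tool_rot: [[-0.112, 0.987, -0.112], [0.7, 0.158, 0.696], [0.705, -0.001, -0.709]]
force: [-0.3, 1.4, 0.3]
grip_width: -0.1
```

```bash
python3 -c "
from ang import *
s=ctrl.observe();print(np.round(s['eef_pos'],1),np.round(s['force'],1))
look(8,{'scene':(265,185),'top':(195,175)})
for f in('top0','top8'):
  im=cv2.imread(f'pics/{f}.png')
  for t in(-1.13,-1.41): print(f,t,arm_angle(im,t)[2][:12])
for n in('scene','top'):
  d=cv2.absdiff(cv2.imread(f'pics/{n}0.png'),cv2.imread(f'pics/{n}8.png')).max(2)
  for k,(u,v) in {'scene':{'plug':(196,227),'lever':(242,331),'foot':(440,310),'box':(280,135)},'top':{'plug':(311,172),'lever':(223,140),'foot':(133,239),'box':(340,291)}}[n].items(): print(n,k,(d[v-15:v+15,u-15:u+15]>40).sum())
"
```

```text
[ 522.2 -127.1  195. ] [-0.3  1.4  0.3]
top0 -1.13 [0.5 0.  0.5 0.5 1.  1.  0.5 0.5 0.5 0.5 0.  1. ]
top0 -1.41 [ 8.   9.   9.5 10.5 11.  11.5 12.5 13.  13.5 13.5 14.  14. ]
top8 -1.13 [ -6.   -7.5  -8.5  -9.5 -10.5 -11.  -11.  -12.  -12.5 -13.5 -14.  -14.5]
top8 -1.41 [0.5 0.5 0.5 0.5 1.  0.5 0.5 0.5 0.5 0.5 0.5 0.5]
scene plug 0
scene lever 0
scene foot 0
scene box 92
top plug 110
top lever 0
top foot 0
top box 242
```

View pics/v8.png

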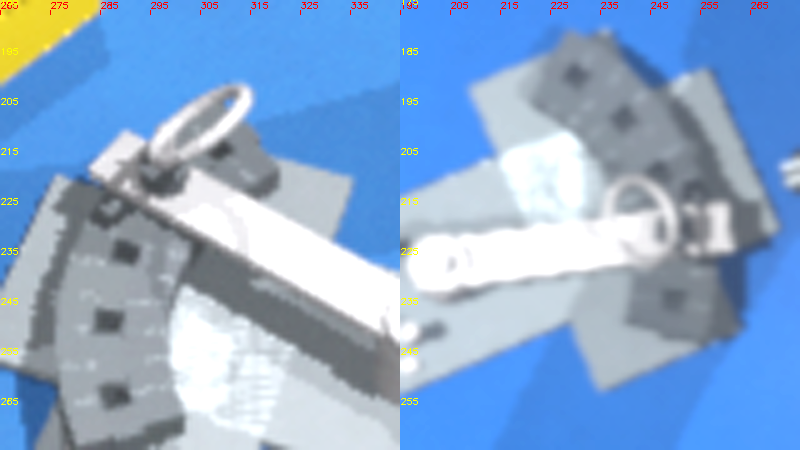

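```bash
python3 -c "
from h import *
X,g=tri((305.6,209),(243,218.6));print(X.round(1),g.round(1),'expected home',[488.5+131*np.cos(-1.41),87+131*np.sin(-1.41),108])
from workcell import ctrl
print(ctrl.observe()['force']);ctrl.finish_job()"
```

```text
[508.5 -40.3 110.7] 8.2 expected home [np.float64(509.4736648136829), np.float64(-42.31011323281439), 108]
[-0.00122048  0.18854132 -0.68026636]
the job is handed in; nothing more can be done
```

The stop arm is now one hole nearer the grey cashbox, at +0.28 rad on the robot's side. I put the shut fingers through the ring, raised the pin about 18 mm, swung the arm and lowered the pin. The job was handed in at about 15 s.

**Swing:** in the last top view the arm lies at −1.41 rad (world), against −1.13 at the start.

**Pin home:** spring force stayed on the fingers to about 5 mm above home. It was gone by tool height 90 mm; on the way up, contact had begun near 94 mm. The ring's height came out at 110.7 mm against 108 mm expected.

**Hand clear:** the fingers are out of the ring and the tool is about 195 mm up. Wrist force is about 0.7 N, within the noise. The most I read during the job was under 8 N.

**Loose parts:** the lever and kickstand foot are unchanged in both views. The end plug is unchanged in the scene view; some of its pixels changed in the top view, as did some of the cashbox's in both. I put that down to the hand and its shadow but did not check it separately. The hand stayed well above the cashbox and the plug throughout.

**What disagreed:**
- **Fingertips:** the pictures showed them about 28 mm farther back along the finger axis than the reported TCP and nose length imply. I set the insertion depth by sight and checked for force at each step.
- **Cameras:** the two views disagreed by about 8 mm at the jig, so I averaged them.

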